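# Cross-tighten the tumbler lid

## Robot

A 6-joint arm with a two-finger parallel gripper is mounted at the origin on the work surface. World frame = base frame: x ahead of the robot, y to its left, z up, the work surface at z = 0. Lengths are in m, angles in rad, forces in N, time in s.
With the tool pointing down it reaches from about 0.325 to 0.875 m from the base axis. Payload 4.4 kg.
Tool frame: the origin (TCP) lies midway between the tips of the shut fingers; the grasp point (between the pads) lies 19 mm behind it; y points along the fingers, z is the direction in which the jaws open and shut, and the axes are right-handed (so a half turn about y gives the same grasp; the last joint's range is limited). The gripper opens to 85 mm and grips with 20 to 120 N. Pads are 22 mm wide; open, the fingers measure 114 mm over their backs; the gripper's body (76 mm by 85 mm) begins 54 mm behind the grasp point. The pads swing forward as they close: fully open they stand 13 mm farther back than shut.
Start: joints at [1.085, 0.207, 1.542, -0, 1.393, -0.15], TCP at [0.189, 0.543, 0.231] pointing down, gripper open.
Joint ranges: [-2.73, 2.73], [-0.86, 2.22], [0.23, 2.46], [-1.11, 4.25], [0.08, 2.63], [-2.82, 2.82]. Speed limits (rad/s): [2.79, 2.79, 3.14, 3.14, 3.14, 3.14].

## Interface

Orientations are given as a unit quaternion [x, y, z, w].
In Python, from bench import bot, viewer gives the robot as it stands. The module is installed in compiled form; this text tells all that it offers.
- The arm moves only by the tool step_arm, never from a script. Its argument "rows" is a list of rows, each an object with "xyz": the shift along the tool's x, y, z in m, a list of three; "spin": the turn about the tool's y in units of 5 degrees (1.0 is 5 degrees); "gripper": the opening, from 0 (shut) to 1 (fully open). A call has 1 to 10 rows; each row shifts and turns the pose as measured when the row begins, along the tool's axes as they then stand; what a row does not reach is not made up. A row lasts 1/12 s, in which the tool goes at most 41.7 mm and 7.16 degrees, less where a joint would pass 70% of its speed; a pose out of reach is approached as far as the arm can. A call is refused whole if a number of a shift passes 0.0417 or a number of a turn 1, either way. A call with a gripper value outside its range is refused whole. The fingers move at their own pace and stop on an object; "squeeze" is the grip in N (left out, the last holds). Time passes only in rows, so rows that do not move let the fingers close. It gives the time, the measured TCP pose, the force and the opening at its end, in the units of the state.
- bot.state(): the state, without advancing time (a new reading comes with each control period).
- viewer.read_camera(name): name is "scene" or "side" or "wrist"; returns a dict with "color" (384x512x3 uint8, red, green, blue), "depth" (384x512 float32, m along the optical axis (not along the pixel's ray), 0 where there is no reading), "intrinsics" (3x3 intrinsics, pixels), "world_to_cam" (4x4, takes a point from world to camera coordinates); the wrist camera has in their place "mount" (4x4, takes a point from camera to tool coordinates, whose origin is the TCP and whose axes are the tool frame's). Camera axes: x right, y down, z forward; pixel columns grow to the right and rows downward; lengths in m; the calibration is good to about 2 mm. A picture is of the moment at which its call begins: read the wrist's pose just before it.
- bot.close_job(): hands the job in, once; it reports no verdict.
The state is a dict: "time": time; "joint_pos": joint angles; "joint_vel": joint speeds; "effort": joint torques, N m; "tool_pos": TCP position; "eef_rot": TCP orientation; "ft_force": force on the tool from outside, world axes, zero at the start; "moment": the same for the moment, N m; "finger_gap": opening from 0.0 (shut) to 1.0 (fully open).
Only numpy, scipy, OpenCV 4.12 (cv2) and the standard library are available. Lean on these libraries where they do the work, as an engineer would, in place of code of your own. Each camera call takes 0.05 s, during which the arm holds its last target. There are 200 camera calls.

## Task

The lid of the polishing-tumbler barrel is getting its next tightening pass in star order, and the knob with the red top has already had its turn. Turn the other three lid knobs clockwise, each a little, just until its bar lies along the white line under it and no farther: first the one straight across from the red one, then the two at the sides in either order. Slacken none of them, and let go at the end.

Things in the scene. Friction and masses are not known exactly. Their poses are not given: they have to be found in the camera images.
- lid (a point): centre of the top face of the round blue lid (224 mm across) on a black tumbler barrel held fast on the bench; level, 110 mm above the bench; z up. Four knobs stand round it, 72 mm out: the red-topped one (tight, does not turn) along +x, knob_far -x, knob_left +y, knob_right -y; a white radial line runs under each. Brass boss 6 mm high at the centre
- knob_far (a joint): black bar knob with grey strip, 72 mm from lid centre along its -x, across from the red one. Turn angle in rad about its upright axis: 0 = bar along the white radial line under it (tight); negative = short of it (starts -1.15 to -0.8); grows clockwise seen from above. Bar 44 mm long, 14 thick, 8 to 42 mm above lid top, on a skirt 40 mm wide. Friction 0.1 N m; stays where left; no stop at the line
- knob_left (a joint): black bar knob with grey strip, 72 mm from lid centre along its +y. Turn angle in rad about its upright axis: 0 = bar along the white radial line under it (tight); negative = short of it (starts -1.15 to -0.8); grows clockwise seen from above. Bar 44 mm long, 14 thick, 8 to 42 mm above lid top, on a skirt 40 mm wide. Friction 0.1 N m; stays where left; no stop at the line
- knob_right (a joint): black bar knob with grey strip, 72 mm from lid centre along its -y. Turn angle in rad about its upright axis: 0 = bar along the white radial line under it (tight); negative = short of it (starts -1.15 to -0.8); grows clockwise seen from above. Bar 44 mm long, 14 thick, 8 to 42 mm above lid top, on a skirt 40 mm wide. Friction 0.1 N m; stays where left; no stop at the line

How it is judged:
By the outcome, as a careful person would: the job done as asked, in the order asked, and still so for the second after the job is handed in, with the robot touching nothing.
It also fails if it takes over 51 s, if anything falls off the work surface, if the arm or the gripper's body presses on something with over 40 N, if the wrist force passes 120 N, or if a joint passes its speed limit or range.

## Working session

There is one attempt and no reset: what is moved stays moved. The work goes in short steps, Python scripts to look and compute and a tool call to move; the robot and the scene stay as the last step left them, time stands still between calls to the robot, and variables do not carry over. Pictures are saved under pics/ and viewed, about 8 in all and at most 12, crops included, and the job is handed in when it is done.

Besides the shell and the picture viewer there is one more tool, called after "Request:" as name([rows], argument=value, ...), one row to a line, values as JSON. step_arm: Moves the arm, as the interface text tells. Its arguments: {"type":"object","properties":{"rows":{"type":"array","items":{"type":"object","properties":{"xyz":{"type":"array","items":{"type":"number"}},"spin":{"type":"number"},"gripper":{"type":"number"}}}},"squeeze":{"type":"number"}},"required":["rows"]}

```bash
mkdir -p pics
python3 - <<'E'
from bench import bot, viewer
import cv2,numpy as np
s=bot.state();print({k:np.round(v,3) for k,v in s.items()})
ims=[]
for n in("scene","side"):
    c=viewer.read_camera(n);np.savez(""+n,**c)
    ims.append(c["color"][:,:,::-1]);print(n,np.round(c["intrinsics"],1).tolist(),np.round(c["world_to_cam"],3).tolist())
c=viewer.read_camera("wrist");np.savez("wrist",**c);print(np.round(c["mount"],3).tolist())
cv2.imwrite("pics/a.png",cv2.resize(np.hstack(ims),(800,300)))
cv2.imwrite("pics/scene.png",cv2.resize(ims[0],(800,600)))
E
```

```text
{'time': np.float64(0.0), 'joint_pos': array([ 1.085,  0.207,  1.543,  0.   ,  1.394, -0.151]), 'joint_vel': array([ 0.   , -0.001, -0.   ,  0.001,  0.001,  0.   ]), 'effort': array([ 0.0000e+00, -3.8303e+01, -2.9160e+01, -0.0000e+00,  1.1000e-02,
       -0.0000e+00]), 'tool_pos': array([0.189, 0.542, 0.23 ]), 'eef_rot': array([ 0.698, -0.118,  0.118, -0.696]), 'ft_force': array([ 0.203,  0.375, -0.058]), 'moment': array([-0.015, -0.054,  0.056]), 'finger_gap': np.float64(1.003)}
scene [[387.2, 0.0, 249.3], [0.0, 387.2, 189.2], [0.0, 0.0, 1.0]] [[-0.755, 0.655, -0.0, 0.414], [0.536, 0.618, -0.575, -0.224], [-0.377, -0.435, -0.818, 1.01], [0.0, 0.0, 0.0, 1.0]]
side [[362.3, 0.0, 265.2], [0.0, 362.3, 191.8], [0.0, 0.0, 1.0]] [[-0.77, -0.638, 0.014, 0.459], [-0.373, 0.432, -0.821, 0.346], [0.518, -0.637, -0.57, 0.455], [0.0, 0.0, 0.0, 1.0]]
[[-0.0, 0.955, 0.295, -0.076], [0.001, -0.295, 0.955, -0.143], [1.0, 0.0, -0.001, -0.001], [0.0, 0.0, 0.0, 1.0]]
```

View pics/a.png

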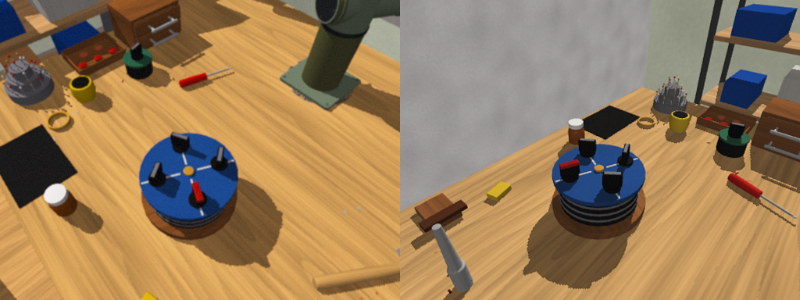

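```bash
cat > h.py <<'E'
import numpy as np,cv2
def world(c,W2C):
    K=c["intrinsics"];d=c["depth"];v,u=np.indices(d.shape)
    P=np.stack([(u-K[0,2])/K[0,0]*d,(v-K[1,2])/K[1,1]*d,d],-1)
    M=np.linalg.inv(W2C);return P@M[:3,:3].T+M[:3,3]
def lid(c,W2C):
    P=world(c,W2C);h=cv2.cvtColor(c["color"],cv2.COLOR_RGB2HSV)
    m=(abs(P[...,2]-.11)<.008)&(c["depth"]>0)&(h[...,0]>100)&(h[...,0]<130)&(h[...,1]>120)
    n,L,S,C=cv2.connectedComponentsWithStats(m.astype(np.uint8))
    return P,m
def top(c,W2C,z,ctr,half=.13,n=560):
    """rectified view at height z: image right=+x, up=+y"""
    g=np.linspace(-half,half,n);X,Y=np.meshgrid(ctr[0]+g,ctr[1]-g)
    Q=np.stack([X,Y,np.full_like(X,z)],-1)@W2C[:3,:3].T+W2C[:3,3]
    p=Q@c["intrinsics"].T
    return cv2.remap(c["color"],(p[...,0]/p[...,2]).astype(np.float32),(p[...,1]/p[...,2]).astype(np.float32),1)[:,:,::-1]
E
python3 - <<'E'
import numpy as np,cv2
from h import *
out=[]
for n in("scene","side"):
    c=dict(np.load(n+".npz"));W=c["world_to_cam"];P,m=lid(c,W)
    q=P[m];md=np.median(q,0);q=q[np.linalg.norm(q[:,:2]-md[:2],axis=1)<.16]
    (x,y),r=cv2.minEnclosingCircle(q[:,:2].astype(np.float32));print(n,len(q),x,y,r,np.median(q[:,2]))
    out.append((c,W));ctr=(x,y) if n=="scene" else ctr
    # knob tops
    k=P[(abs(P[...,2]-.152)<.004)&(np.hypot(P[...,0]-x,P[...,1]-y)<.11)]
    from scipy.cluster.hierarchy import fcluster,linkage
    l=fcluster(linkage(k[:,:2]),.012,'distance')
    for i in set(l):
        a=k[l==i][:,:2]; 
        if len(a)<15: continue
        (cx,cy),wh,an=cv2.minAreaRect((a*1000).astype(np.float32))
        w,V=np.linalg.eigh(np.cov(a.T));print(len(a),np.round([cx,cy]),np.round(wh),"long axis deg",np.degrees(np.arctan2(V[1,1],V[0,1]))%180, "from centre ang",np.degrees(np.arctan2(cy-y*1000,cx-x*1000)),np.hypot(cy-y*1000,cx-x*1000))
cv2.imwrite("pics/b.png",cv2.resize(np.hstack([top(c,W,.11,ctr) for c,W in out]),(800,400)))
E
```

```text
scene 8636 0.5972389578819275 0.03479890525341034 0.11130012571811676 0.10958009444208405
196 [662.   5.] [44. 13.] long axis deg 32.678669347390866 from centre ang -24.893329426439237 71.63614392910384
159 [567. -31.] [14. 43.] long axis deg 118.60422464677806 from centre ang -114.67363915239595 72.65928368621513
235 [627.  99.] [45. 14.] long axis deg 65.15480154105062 from centre ang 65.44448150780997 71.0632610233264
172 [531.  64.] [45. 14.] long axis deg 38.973464634932895 from centre ang 155.84904000973296 72.22307287900509
side 5190 0.5971559286117554 0.035702358931303024 0.11191213876008987 0.1111622267155046
118 [661.   4.] [42. 15.] long axis deg 33.386528474161196 from centre ang -26.05963245329196 71.51933865238951
108 [567. -31.] [14. 44.] long axis deg 116.46792029067349 from centre ang -114.60089652681458 73.55458203497666
184 [532.  64.] [44. 15.] long axis deg 37.36013128795963 from centre ang 156.76467524887835 71.01570347200865
178 [627. 100.] [43. 16.] long axis deg 63.142633270420056 from centre ang 65.09799441183118 70.54289358978868
```

View pics/b.png

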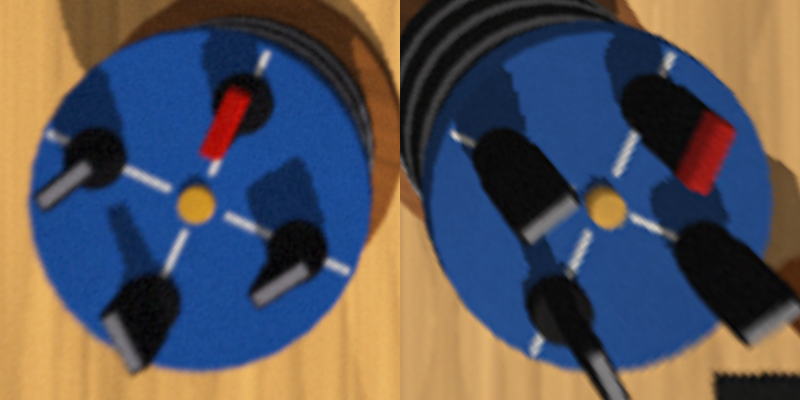

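```bash
cat > go.py <<'E'
import sys,numpy as np
from bench import bot
from scipy.spatial.transform import Rotation as R
def plan(x,y,z,barhead=None):
    s=bot.state();r=R.from_quat(s["eef_rot"]);M=r.as_matrix()
    d=np.array([x,y,z])-s["tool_pos"]
    zh=np.degrees(np.arctan2(M[1,2],M[0,2]))
    print("t",round(float(s["time"]),2),"pos",np.round(s["tool_pos"],4),"tooly",np.round(M[:,1],3),"zhead",round(zh,1),"j6",round(s["joint_pos"][5],2),"F",np.round(s["ft_force"],1),"gap",round(float(s["finger_gap"]),3))
    print("shift tool",np.round(M.T@d,4),"len",round(float(np.linalg.norm(d)),3))
    if barhead is not None:
        cw=(zh-(barhead+90)+90)%180-90   # clockwise positive
        print("spin deg",round(cw,1),"units",round(cw/5,2))
if __name__=="__main__": plan(*map(float,sys.argv[1:]))
E
python3 - <<'E'
import numpy as np
from h import *
c=dict(np.load("scene.npz"));P=world(c,c["world_to_cam"]).reshape(-1,3)
a=np.array([.19,.54]);b=np.array([.567,-.031]);u=(b-a)/np.linalg.norm(b-a);q=P[:,:2]-a
t=q@u;s=abs(q@[-u[1],u[0]]);k=(t>0)&(t<.7)&(s<.09)&(P[:,2]>.01)&(c["depth"].ravel()>0)
for lo in np.arange(0,.7,.1):
    z=P[k&(t>=lo)&(t<lo+.1),2];print(round(lo,1),len(z),z.max() if len(z) else None)
E
python3 go.py .567 -.031 .22 117.5
```

```text
0.0 0 None
0.1 10 0.015051940504134609
0.2 0 None
0.3 0 None
0.4 0 None
0.5 2075 0.15505028627079687
0.6 3494 0.15450426420030505
t 0.15 pos [0.1887 0.5425 0.2303] tooly [-0.001 -0.002 -1.   ] zhead 70.8 j6 -0.15 F [-1.4 -0.6 -0.1] gap 1.002
shift tool [ 0.5458  0.011  -0.4174] len 0.687
spin deg 43.3 units 8.66
```

Request:
step_arm([
  {"xyz": [0.032, 0, -0.0245], "spin": 0, "gripper": 0.47},
  {"xyz": [0.032, 0, -0.0245], "spin": 0, "gripper": 0.47},
  {"xyz": [0.032, 0, -0.0245], "spin": 0, "gripper": 0.47},
  {"xyz": [0.032, 0, -0.0245], "spin": 0, "gripper": 0.47},
  {"xyz": [0.032, 0, -0.0245], "spin": 0, "gripper": 0.47},
  {"xyz": [0.032, 0, -0.0245], "spin": 0, "gripper": 0.47},
  {"xyz": [0.032, 0, -0.0245], "spin": 0, "gripper": 0.47},
  {"xyz": [0.032, 0, -0.0245], "spin": 0, "gripper": 0.47},
  {"xyz": [0.032, 0, -0.0245], "spin": 0, "gripper": 0.47},
  {"xyz": [0.032, 0, -0.0245], "spin": 0, "gripper": 0.47},
])

```text
time: 0.98
tool_pos: [0.4128, 0.2001, 0.2262]
eef_rot: [0.699, -0.113, 0.11, -0.698]
ft_force: [1.2, 1.2, -0.3]
finger_gap: 0.471
```

```bash
python3 go.py .567 -.031 .23 117.5
```

```text
t 0.98 pos [0.4128 0.2001 0.2262] tooly [-0.005 -0.001 -1.   ] zhead 71.9 j6 -0.99 F [ 1.2  1.2 -0.3] gap 0.471
shift tool [ 0.2185 -0.0043 -0.1716] len 0.278
spin deg 44.4 units 8.87
```

Request:
step_arm([
  {"xyz": [0.032, -0.001, -0.025], "spin": 0, "gripper": 0.47},
  {"xyz": [0.032, -0.001, -0.025], "spin": 0, "gripper": 0.47},
  {"xyz": [0.032, -0.001, -0.025], "spin": 0, "gripper": 0.47},
  {"xyz": [0.032, -0.001, -0.025], "spin": 0, "gripper": 0.47},
  {"xyz": [0.032, 0, -0.025], "spin": 0, "gripper": 0.47},
  {"xyz": [0.032, 0, -0.025], "spin": 0, "gripper": 0.47},
  {"xyz": [0.015, 0, -0.012], "spin": 0, "gripper": 0.47},
  {"xyz": [0, 0, 0], "spin": 1, "gripper": 0.47},
  {"xyz": [0, 0, 0], "spin": 1, "gripper": 0.47},
  {"xyz": [0, 0, 0], "spin": 1, "gripper": 0.47},
])

```text
time: 1.82
tool_pos: [0.5633, -0.0376, 0.2265]
eef_rot: [0.677, -0.212, 0.208, -0.674]
ft_force: [0.7, 0.1, 1.0]
finger_gap: 0.472
```

Request:
step_arm([
  {"xyz": [0, 0, 0], "spin": 1, "gripper": 0.47},
  {"xyz": [0, 0, 0], "spin": 1, "gripper": 0.47},
  {"xyz": [0, 0, 0], "spin": 1, "gripper": 0.47},
  {"xyz": [0, 0, 0], "spin": 1, "gripper": 0.47},
  {"xyz": [0, 0, 0], "spin": 1, "gripper": 0.47},
  {"xyz": [0, 0, 0], "spin": 0.9, "gripper": 0.47},
  {"xyz": [0, 0, 0], "spin": 0, "gripper": 0.47},
])

```text
time: 2.4
tool_pos: [0.5612, -0.0388, 0.2224]
eef_rot: [0.596, -0.388, 0.381, -0.591]
ft_force: [0.8, 0.4, -0.5]
finger_gap: 0.47
```

```bash
cat > wr.py <<'E'
import sys,numpy as np,cv2
from bench import bot,viewer
from h import *
from scipy.spatial.transform import Rotation as R
def snap():
    s=bot.state();c=viewer.read_camera("wrist")
    T=np.eye(4);T[:3,:3]=R.from_quat(s["eef_rot"]).as_matrix();T[:3,3]=s["tool_pos"]
    return c,np.linalg.inv(T@c["mount"])
E
python3 go.py .567 -.031 .23 117.5
python3 - <<'E'
from wr import *
c,W=snap();a=cv2.resize(c["color"][:,:,::-1],(400,300));t=cv2.resize(top(c,W,.11,(.597,.035)),(400,400))
t2=cv2.resize(top(c,W,.152,(.597,.035)),(400,400))
cv2.imwrite("pics/c.png",np.hstack([t,t2]));cv2.imwrite("pics/cw.png",a)
E
```

```text
t 2.4 pos [ 0.5612 -0.0388  0.2224] tooly [-0.013 -0.001 -1.   ] zhead 24.1 j6 -0.64 F [ 0.8  0.4 -0.5] gap 0.47
shift tool [-0.0047 -0.0077  0.0084] len 0.012
spin deg -3.4 units -0.67
```

View pics/c.png

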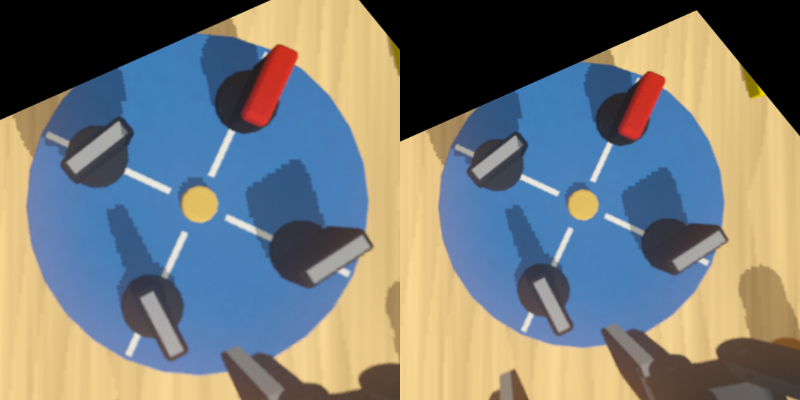

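```bash
cat > bars.py <<'E'
from wr import *
from scipy.cluster.hierarchy import fcluster,linkage
def bars(view=None):
    c,W=snap();P=world(c,W);P0=P
    ctr=np.array([.597,.035])
    k=P[(abs(P[...,2]-.152)<.006)&(np.hypot(P[...,0]-ctr[0],P[...,1]-ctr[1])<.1)]
    l=fcluster(linkage(k[:,:2][::2]),.006,'distance');k=k[::2]
    for i in set(l):
        a=k[l==i]
        if len(a)<40: continue
        (cx,cy),wh,an=cv2.minAreaRect((a[:,:2]*1000).astype(np.float32))
        w,V=np.linalg.eigh(np.cov(a[:,:2].T));print(len(a),"ctr",np.round([cx,cy],1),"z",np.round(np.median(a[:,2]),4),"wh",np.round(wh),"long",np.round(np.degrees(np.arctan2(V[1,1],V[0,1]))%180,1))
    # white radial lines on the lid
    h=cv2.cvtColor(c["color"],cv2.COLOR_RGB2HSV);m=(h[...,1]<70)&(h[...,2]>170)&(abs(P[...,2]-.111)<.008)&(np.hypot(P[...,0]-ctr[0],P[...,1]-ctr[1])<.112)
    q=P[m][:,:2]
    if len(q)>30:
        q=q[:3000];l=fcluster(linkage(q),.004,'distance')
        for i in set(l):
            a=q[l==i]
            if len(a)<12: continue
            w,V=np.linalg.eigh(np.cov(a.T));print("line",len(a),np.round(a.mean(0)*1000,1),"sd",np.round(1000*np.sqrt(w),1),"dir",np.round(np.degrees(np.arctan2(V[1,1],V[0,1]))%180,1))
    if view:
        t=[cv2.resize(top(c,W,z,ctr),(400,400)) for z in(.11,.152)];cv2.imwrite(view,np.hstack(t))
if __name__=="__main__": bars(*sys.argv[1:])
E
python3 bars.py
```

```text
469 ctr [660.3   2.7] z 0.1523 wh [44. 14.] long 33.6
430 ctr [565.3 -31.9] z 0.1526 wh [14. 43.] long 117.5
735 ctr [625.5  97.8] z 0.1527 wh [44. 15.] long 65.2
652 ctr [530.4  63.1] z 0.1526 wh [44. 14.] long 38.2
line 15 [638.6 131.6] sd [1.8 3. ] dir 102.8
line 13 [674.6 -44.4] sd [0.3 6.8] dir 45.7
line 37 [691.7 -12.1] sd [1.7 2.9] dir 178.6
line 22 [672.4 112.1] sd [0.6 9.7] dir 137.1
line 13 [690.2  90.2] sd [0.5 3.4] dir 123.9
line 62 [703.1  50.9] sd [ 1.8 19.2] dir 99.1
line 80 [553.3 -59.2] sd [1.5 4.6] dir 65.0
line 56 [504.7  74.2] sd [0.7 4. ] dir 155.1
line 214 [562.6  47.5] sd [1.4 9.5] dir 155.2
line 214 [610.9  65.5] sd [1.4 9.6] dir 65.1
line 154 [581.5   1.7] sd [1.4 8.2] dir 65.8
line 121 [623.6  19.2] sd [1.3 6.5] dir 154.1
line 20 [603.6  28.2] sd [2.9 7.6] dir 67.1
```

Request:
step_arm([
  {"xyz": [-0.004, 0, 0.008], "spin": -0.7, "gripper": 0.47},
  {"xyz": [0, 0, 0], "spin": 0, "gripper": 0.47},
])

```text
time: 2.67
tool_pos: [0.5667, -0.0318, 0.2221]
eef_rot: [0.609, -0.368, 0.359, -0.604]
ft_force: [0.8, 0.7, -1.2]
finger_gap: 0.472
```

```bash
python3 go.py .566 -.0315 .126 117.5
```

```text
t 2.67 pos [ 0.5667 -0.0318  0.2221] tooly [-0.014 -0.001 -1.   ] zhead 28.1 j6 -0.7 F [ 0.8  0.7 -1.2] gap 0.472
shift tool [-0.      0.0961  0.0008] len 0.096
spin deg 0.6 units 0.13
```

Request:
step_arm([
  {"xyz": [0, 0.03, 0], "spin": 0.1, "gripper": 0.47},
  {"xyz": [0, 0.03, 0], "spin": 0, "gripper": 0.47},
  {"xyz": [0, 0.02, 0], "spin": 0, "gripper": 0.47},
  {"xyz": [0, 0.01, 0], "spin": 0, "gripper": 0.47},
  {"xyz": [0, 0, 0], "spin": 0, "gripper": 0.47},
])

```text
time: 3.08
tool_pos: [0.5677, -0.033, 0.132]
eef_rot: [0.608, -0.367, 0.364, -0.603]
ft_force: [-0.1, -0.2, -0.1]
finger_gap: 0.466
```

```bash
python3 go.py .566 -.0315 .127 117.5
```

```text
t 3.08 pos [ 0.5677 -0.033   0.132 ] tooly [-0.007 -0.004 -1.   ] zhead 27.7 j6 -0.69 F [-0.1 -0.2 -0.1] gap 0.466
shift tool [-0.0021  0.005  -0.0008] len 0.006
spin deg 0.2 units 0.04
```

Request:
step_arm([
  {"xyz": [-0.002, 0.004, -0.001], "spin": 0, "gripper": 0.47},
  {"xyz": [0, 0, 0], "spin": 0, "gripper": 0.25},
  {"xyz": [0, 0, 0], "spin": 0, "gripper": 0.1},
  {"xyz": [0, 0, 0], "spin": 0, "gripper": 0.05},
  {"xyz": [0, 0, 0], "spin": 0, "gripper": 0.05},
  {"xyz": [0, 0, 0], "spin": 0, "gripper": 0.05},
], squeeze=40)

```text
time: 3.58
tool_pos: [0.5662, -0.0322, 0.1295]
eef_rot: [0.607, -0.367, 0.365, -0.603]
ft_force: [-0.2, -0.5, -3.5]
finger_gap: 0.155
```

```bash
python3 go.py .566 -.0315 .127 65.2
```

```text
t 3.58 pos [ 0.5662 -0.0322  0.1295] tooly [-0.006 -0.004 -1.   ] zhead 27.7 j6 -0.69 F [-0.2 -0.5 -3.5] gap 0.155
shift tool [-0.0007  0.0025  0.0001] len 0.003
spin deg 52.5 units 10.49
```

Request:
step_arm([
  {"xyz": [0, 0, 0], "spin": 0.8, "gripper": 0.05},
  {"xyz": [0, 0, 0], "spin": 0.8, "gripper": 0.05},
  {"xyz": [0, 0, 0], "spin": 0.8, "gripper": 0.05},
  {"xyz": [0, 0, 0], "spin": 0.8, "gripper": 0.05},
  {"xyz": [0, 0, 0], "spin": 0.8, "gripper": 0.05},
  {"xyz": [0, 0, 0], "spin": 0.8, "gripper": 0.05},
])

```text
time: 4.08
tool_pos: [0.5664, -0.0321, 0.1295]
eef_rot: [0.514, -0.488, 0.488, -0.509]
ft_force: [0.6, -0.2, -4.2]
finger_gap: 0.154
```

```bash
python3 go.py .566 -.0315 .1295 65.2
```

```text
t 4.08 pos [ 0.5664 -0.0321  0.1295] tooly [-0.005 -0.005 -1.   ] zhead 2.7 j6 -0.25 F [ 0.6 -0.2 -4.2] gap 0.154
shift tool [-0.0006  0.     -0.0003] len 0.001
spin deg 27.5 units 5.51
```

Request:
step_arm([
  {"xyz": [0, 0, 0], "spin": 0.8, "gripper": 0.05},
  {"xyz": [0, 0, 0], "spin": 0.8, "gripper": 0.05},
  {"xyz": [0, 0, 0], "spin": 0.8, "gripper": 0.05},
  {"xyz": [0, 0, 0], "spin": 0.8, "gripper": 0.05},
  {"xyz": [0, 0, 0], "spin": 0.7, "gripper": 0.05},
  {"xyz": [0, 0, 0], "spin": 0.5, "gripper": 0.05},
  {"xyz": [0, 0, 0], "spin": 0, "gripper": 0.05},
  {"xyz": [0, 0, 0], "spin": 0, "gripper": 0.05},
])

```text
time: 4.75
tool_pos: [0.5665, -0.0321, 0.1295]
eef_rot: [0.406, -0.58, 0.581, -0.402]
ft_force: [0.4, -1.0, -5.2]
finger_gap: 0.156
```

```bash
python3 go.py .566 -.0315 .1295 65.2;python3 bars.py
```

```text
t 4.75 pos [ 0.5665 -0.0321  0.1295] tooly [-0.004 -0.005 -1.   ] zhead -20.3 j6 0.15 F [ 0.4 -1.  -5.2] gap 0.156
shift tool [-0.0004  0.     -0.0007] len 0.001
spin deg 4.5 units 0.9
1986 ctr [531.   62.2] z 0.1526 wh [44. 14.] long 38.5
1896 ctr [660.7   2.4] z 0.1525 wh [43. 15.] long 33.5
1397 ctr [566.  -31.8] z 0.1527 wh [38. 37.] long 70.0
line 49 [499.9  76.5] sd [0.9 1.4] dir 175.9
line 139 [570.1  44.3] sd [0.9 4.4] dir 151.0
line 609 [611.   65.7] sd [1.3 9.6] dir 65.2
line 337 [623.8  19.2] sd [1.3 6.8] dir 154.8
line 346 [581.5   1.8] sd [1.3 8.2] dir 65.6
line 30 [600.2  23.5] sd [2.1 6.5] dir 33.8
line 72 [682.4 -34.1] sd [ 1.5 18. ] dir 49.6
line 29 [705.3  17.6] sd [0.5 3.8] dir 84.3
line 35 [706.5  37.5] sd [0.6 6.3] dir 94.1
```

Request:
step_arm([
  {"xyz": [0, 0, 0], "spin": 0.5, "gripper": 0.05},
  {"xyz": [0, 0, 0], "spin": 0.35, "gripper": 0.05},
  {"xyz": [0, 0, 0], "spin": 0, "gripper": 0.05},
  {"xyz": [0, 0, 0], "spin": 0, "gripper": 0.05},
])

```text
time: 5.13
tool_pos: [0.5666, -0.0322, 0.1295]
eef_rot: [0.385, -0.594, 0.595, -0.381]
ft_force: [0.9, -0.3, -3.6]
finger_gap: 0.157
```

```bash
python3 go.py .566 -.0315 .1295 65.2;python3 bars.py|head -3
```

```text
t 5.13 pos [ 0.5666 -0.0322  0.1295] tooly [-0.004 -0.005 -1.   ] zhead -24.5 j6 0.22 F [ 0.9 -0.3 -3.6] gap 0.157
shift tool [-0.0004  0.     -0.0008] len 0.001
spin deg 0.3 units 0.07
1943 ctr [531.   62.3] z 0.1525 wh [44. 15.] long 38.6
1944 ctr [660.5   2.5] z 0.1525 wh [43. 14.] long 33.4
1401 ctr [566.4 -31.9] z 0.1528 wh [38. 38.] long 65.1
```

Request:
step_arm([
  {"xyz": [0, 0, 0], "spin": 0, "gripper": 0.3},
  {"xyz": [0, 0, 0], "spin": 0, "gripper": 0.47},
  {"xyz": [0, 0, 0], "spin": 0, "gripper": 0.47},
  {"xyz": [0, -0.02, 0], "spin": 0, "gripper": 0.47},
  {"xyz": [0, -0.035, 0], "spin": 0, "gripper": 0.47},
  {"xyz": [0, -0.035, 0], "spin": 0, "gripper": 0.47},
  {"xyz": [0, 0, 0], "spin": 0, "gripper": 0.47},
])

```text
time: 5.77
tool_pos: [0.568, -0.0317, 0.2252]
eef_rot: [0.385, -0.593, 0.595, -0.382]
ft_force: [0.3, -0.7, 1.1]
finger_gap: 0.467
```

```bash
python3 bars.py;python3 go.py .531 .0627 .21 38.3
```

```text
353 ctr [621.2  86.2] z 0.1527 wh [20. 14.] long 63.0
578 ctr [530.9  62.4] z 0.1526 wh [44. 14.] long 38.5
419 ctr [566.1 -32.3] z 0.1526 wh [43. 14.] long 65.8
578 ctr [661.    2.3] z 0.1524 wh [44. 14.] long 33.0
line 244 [694.2   2.5] sd [ 5.9 31. ] dir 75.5
line 72 [502.1  75.1] sd [1.3 3.9] dir 157.4
line 188 [563.   47.3] sd [1.3 9.6] dir 155.3
line 223 [610.4  64.3] sd [1.3 9.5] dir 64.7
line 137 [623.1  19.5] sd [1.4 6.3] dir 153.5
line 151 [581.5   1.9] sd [1.3 8.3] dir 66.5
line 19 [598.9  23.5] sd [2.7 7.1] dir 23.2
t 5.82 pos [ 0.5667 -0.0314  0.2224] tooly [-0.005 -0.005 -1.   ] zhead -24.3 j6 0.22 F [-0.7 -0.5 -0.2] gap 0.469
shift tool [-0.0712  0.0122 -0.0712] len 0.101
spin deg 27.4 units 5.49
```

Request:
step_arm([
  {"xyz": [-0.024, 0, -0.024], "spin": 0, "gripper": 0.47},
  {"xyz": [-0.024, 0, -0.024], "spin": 0, "gripper": 0.47},
  {"xyz": [-0.023, 0, -0.023], "spin": 0, "gripper": 0.47},
  {"xyz": [0, 0, 0], "spin": 1, "gripper": 0.47},
  {"xyz": [0, 0, 0], "spin": 1, "gripper": 0.47},
  {"xyz": [0, 0, 0], "spin": 1, "gripper": 0.47},
  {"xyz": [0, 0, 0], "spin": 1, "gripper": 0.47},
  {"xyz": [0, 0, 0], "spin": 1, "gripper": 0.47},
  {"xyz": [0, 0, 0], "spin": 0.4, "gripper": 0.47},
  {"xyz": [0, 0, 0], "spin": 0, "gripper": 0.47},
])

```text
time: 6.65
tool_pos: [0.5286, 0.0671, 0.2199]
eef_rot: [0.23, -0.668, 0.671, -0.226]
ft_force: [-0.2, -0.6, 0.2]
finger_gap: 0.469
```

```bash
python3 go.py .531 .0627 .13 38.3
```

```text
t 6.65 pos [0.5286 0.0671 0.2199] tooly [-0.004 -0.005 -1.   ] zhead -52.4 j6 0.88 F [-0.2 -0.6  0.2] gap 0.469
shift tool [0.0002 0.0899 0.0048] len 0.09
spin deg -0.7 units -0.15
```

Request:
step_arm([
  {"xyz": [0, 0.02, 0.005], "spin": -0.1, "gripper": 0.47},
  {"xyz": [0, 0.03, 0], "spin": 0, "gripper": 0.47},
  {"xyz": [0, 0.025, 0], "spin": 0, "gripper": 0.47},
  {"xyz": [0, 0.008, 0], "spin": 0, "gripper": 0.47},
  {"xyz": [0, 0, 0], "spin": 0, "gripper": 0.47},
])

```text
time: 7.07
tool_pos: [0.5332, 0.0626, 0.1353]
eef_rot: [0.233, -0.666, 0.67, -0.233]
ft_force: [0.5, 0.0, 0.1]
finger_gap: 0.468
```

```bash
python3 go.py .531 .0627 .129 38.3
```

```text
t 7.07 pos [0.5332 0.0626 0.1353] tooly [ 0.002 -0.005 -1.   ] zhead -51.5 j6 0.86 F [0.5 0.  0.1] gap 0.468
shift tool [ 0.0016  0.0063 -0.0015] len 0.007
spin deg 0.2 units 0.03
```

Request:
step_arm([
  {"xyz": [0.0015, 0.006, -0.0015], "spin": 0, "gripper": 0.47},
  {"xyz": [0, 0, 0], "spin": 0, "gripper": 0.25},
  {"xyz": [0, 0, 0], "spin": 0, "gripper": 0.1},
  {"xyz": [0, 0, 0], "spin": 0, "gripper": 0.05},
  {"xyz": [0, 0, 0], "spin": 0, "gripper": 0.05},
  {"xyz": [0, 0, 0], "spin": 0, "gripper": 0.05},
])

```text
time: 7.57
tool_pos: [0.5314, 0.063, 0.1303]
eef_rot: [0.233, -0.666, 0.67, -0.234]
ft_force: [0.0, -0.3, -4.9]
finger_gap: 0.151
```

```bash
python3 go.py .531 .0627 .129 155.2
```

```text
t 7.57 pos [0.5314 0.063  0.1303] tooly [ 0.003 -0.005 -1.   ] zhead -51.5 j6 0.86 F [ 0.  -0.3 -4.9] gap 0.151
shift tool [0.0005 0.0013 0.    ] len 0.001
spin deg 63.3 units 12.67
```

Request:
step_arm([
  {"xyz": [0, 0, 0], "spin": 0.9, "gripper": 0.05},
  {"xyz": [0, 0, 0], "spin": 0.9, "gripper": 0.05},
  {"xyz": [0, 0, 0], "spin": 0.9, "gripper": 0.05},
  {"xyz": [0, 0, 0], "spin": 0.9, "gripper": 0.05},
  {"xyz": [0, 0, 0], "spin": 0.9, "gripper": 0.05},
  {"xyz": [0, 0, 0], "spin": 0.9, "gripper": 0.05},
  {"xyz": [0, 0, 0], "spin": 0.9, "gripper": 0.05},
  {"xyz": [0, 0, 0], "spin": 0.9, "gripper": 0.05},
  {"xyz": [0, 0, 0], "spin": 0.9, "gripper": 0.05},
  {"xyz": [0, 0, 0], "spin": 0.5, "gripper": 0.05},
])

```text
time: 8.4
tool_pos: [0.5313, 0.0629, 0.1303]
eef_rot: [-0.04, -0.704, 0.708, 0.037]
ft_force: [0.1, 1.1, -4.3]
finger_gap: 0.151
```

```bash
python3 go.py .531 .0627 .13 155.2
```

```text
t 8.4 pos [0.5313 0.0629 0.1303] tooly [ 0.004 -0.006 -1.   ] zhead -96.3 j6 1.64 F [ 0.1  1.1 -4.3] gap 0.151
shift tool [0.0003 0.0003 0.0003] len 0.001
spin deg 18.5 units 3.71
```

Request:
step_arm([
  {"xyz": [0, 0, 0], "spin": 0.8, "gripper": 0.05},
  {"xyz": [0, 0, 0], "spin": 0.8, "gripper": 0.05},
  {"xyz": [0, 0, 0], "spin": 0.7, "gripper": 0.05},
  {"xyz": [0, 0, 0], "spin": 0.5, "gripper": 0.05},
  {"xyz": [0, 0, 0], "spin": 0, "gripper": 0.05},
  {"xyz": [0, 0, 0], "spin": 0, "gripper": 0.05},
])

```text
time: 8.9
tool_pos: [0.5313, 0.0629, 0.1303]
eef_rot: [-0.13, -0.693, 0.697, 0.126]
ft_force: [1.2, -0.7, -4.0]
finger_gap: 0.154
```

```bash
python3 go.py .531 .0627 .13 155.2;python3 bars.py|grep ctr
```

```text
t 8.9 pos [0.5313 0.0629 0.1303] tooly [ 0.004 -0.006 -1.   ] zhead -110.9 j6 1.9 F [ 1.2 -0.7 -4. ] gap 0.154
shift tool [0.0002 0.0003 0.0003] len 0.0
spin deg 3.9 units 0.79
1671 ctr [565.8 -32.6] z 0.1527 wh [44. 14.] long 65.3
1927 ctr [625.7  96.9] z 0.1528 wh [45. 15.] long 65.3
1384 ctr [530.8  62.1] z 0.1527 wh [38. 38.] long 159.1
```

Request:
step_arm([
  {"xyz": [0, 0, 0], "spin": 0.45, "gripper": 0.05},
  {"xyz": [0, 0, 0], "spin": 0.3, "gripper": 0.05},
  {"xyz": [0, 0, 0], "spin": 0, "gripper": 0.05},
  {"xyz": [0, 0, 0], "spin": 0, "gripper": 0.05},
])

```text
time: 9.28
tool_pos: [0.5313, 0.0629, 0.1303]
eef_rot: [-0.152, -0.689, 0.693, 0.148]
ft_force: [-0.0, -0.1, -5.0]
finger_gap: 0.153
```

```bash
python3 go.py .531 .0627 .13 155.2;python3 bars.py|grep ctr
```

```text
t 9.28 pos [0.5313 0.0629 0.1303] tooly [ 0.004 -0.006 -1.   ] zhead -114.5 j6 1.96 F [-0.  -0.1 -5. ] gap 0.153
shift tool [0.0002 0.0003 0.0003] len 0.0
spin deg 0.3 units 0.06
1706 ctr [565.6 -32.8] z 0.1527 wh [44. 14.] long 65.5
1863 ctr [625.7  97.1] z 0.1528 wh [44. 14.] long 65.4
1394 ctr [531.   62.2] z 0.1527 wh [37. 38.] long 155.4
```

Good. Release and lift, then head for the right knob.

Request:
step_arm([
  {"xyz": [0, 0, 0], "spin": 0, "gripper": 0.3},
  {"xyz": [0, 0, 0], "spin": 0, "gripper": 0.47},
  {"xyz": [0, 0, 0], "spin": 0, "gripper": 0.47},
  {"xyz": [0, -0.02, 0], "spin": 0, "gripper": 0.47},
  {"xyz": [0, -0.035, 0], "spin": 0, "gripper": 0.47},
  {"xyz": [0, -0.035, 0], "spin": 0, "gripper": 0.47},
  {"xyz": [0, 0, 0], "spin": 0, "gripper": 0.47},
])

```text
time: 9.92
tool_pos: [0.532, 0.0634, 0.2262]
eef_rot: [-0.152, -0.689, 0.693, 0.146]
ft_force: [1.3, -0.2, 1.3]
finger_gap: 0.469
```

```bash
python3 bars.py|grep ctr;python3 go.py .6605 .0025 .21 33.4
```

```text
539 ctr [565.8 -33.1] z 0.1526 wh [43. 13.] long 65.6
364 ctr [655.9  -1.2] z 0.1522 wh [33. 14.] long 48.3
583 ctr [625.6  96.8] z 0.1527 wh [44. 14.] long 65.6
419 ctr [530.8  61.6] z 0.1524 wh [14. 43.] long 155.9
t 9.97 pos [0.5307 0.0634 0.2235] tooly [ 0.002 -0.007 -1.   ] zhead -114.3 j6 1.96 F [-0.6 -0.5 -0.9] gap 0.467
shift tool [-0.1433  0.0142  0.0019] len 0.144
spin deg -57.7 units -11.54
```

Request:
step_arm([
  {"xyz": [-0.036, 0, 0], "spin": 0, "gripper": 0.47},
  {"xyz": [-0.036, 0, 0], "spin": 0, "gripper": 0.47},
  {"xyz": [-0.036, 0, 0.001], "spin": 0, "gripper": 0.47},
  {"xyz": [-0.035, 0, 0.001], "spin": 0, "gripper": 0.47},
  {"xyz": [0, 0, 0], "spin": -1, "gripper": 0.47},
  {"xyz": [0, 0, 0], "spin": -1, "gripper": 0.47},
  {"xyz": [0, 0, 0], "spin": -1, "gripper": 0.47},
  {"xyz": [0, 0, 0], "spin": -1, "gripper": 0.47},
  {"xyz": [0, 0, 0], "spin": -1, "gripper": 0.47},
  {"xyz": [0, 0, 0], "spin": -1, "gripper": 0.47},
])

```text
time: 10.8
tool_pos: [0.6598, -0.0, 0.2112]
eef_rot: [0.049, -0.704, 0.707, -0.04]
ft_force: [-0.7, -0.1, -0.8]
finger_gap: 0.469
```

Request:
step_arm([
  {"xyz": [0, 0, 0], "spin": -1, "gripper": 0.47},
  {"xyz": [0, 0, 0], "spin": -1, "gripper": 0.47},
  {"xyz": [0, 0, 0], "spin": -1, "gripper": 0.47},
  {"xyz": [0, 0, 0], "spin": -1, "gripper": 0.47},
  {"xyz": [0, 0, 0], "spin": -1, "gripper": 0.47},
  {"xyz": [0, 0, 0], "spin": -0.3, "gripper": 0.47},
  {"xyz": [0, 0, 0], "spin": 0, "gripper": 0.47},
])

```text
time: 11.38
tool_pos: [0.6571, -0.0, 0.2038]
eef_rot: [-0.223, 0.674, -0.673, 0.206]
ft_force: [0.2, 0.1, 0.6]
finger_gap: 0.472
```

```bash
python3 go.py .6605 .0025 .13 33.4;python3 bars.py|grep ctr
```

```text
t 11.38 pos [ 0.6571 -0.      0.2038] tooly [-0.023 -0.005 -1.   ] zhead -54.7 j6 0.83 F [0.2 0.1 0.6] gap 0.472
shift tool [-0.0058  0.0737  0.0006] len 0.074
spin deg 1.9 units 0.39
504 ctr [661.7   2.2] z 0.1527 wh [44. 14.] long 32.5
350 ctr [566.6 -33. ] z 0.1527 wh [43. 14.] long 63.7
682 ctr [626.6  97.3] z 0.1527 wh [45. 15.] long 65.4
367 ctr [531.3  62.3] z 0.1526 wh [14. 45.] long 156.8
```

Request:
step_arm([
  {"xyz": [-0.0055, 0.005, 0.001], "spin": 0.4, "gripper": 0.47},
  {"xyz": [0, 0.025, 0], "spin": 0, "gripper": 0.47},
  {"xyz": [0, 0.025, 0], "spin": 0, "gripper": 0.47},
  {"xyz": [0, 0.01, 0], "spin": 0, "gripper": 0.47},
  {"xyz": [0, 0, 0], "spin": 0, "gripper": 0.47},
])

```text
time: 11.85
tool_pos: [0.662, 0.0019, 0.1374]
eef_rot: [-0.208, 0.678, -0.678, 0.193]
ft_force: [-0.7, -0.3, 0.7]
finger_gap: 0.471
```

```bash
python3 go.py .661 .0025 .129 33.2
```

```text
t 11.85 pos [0.662  0.0019 0.1374] tooly [-0.019 -0.006 -1.   ] zhead -57.0 j6 0.87 F [-0.7 -0.3  0.7] gap 0.471
shift tool [ 0.0004  0.0084 -0.001 ] len 0.008
spin deg -0.2 units -0.05
```

Request:
step_arm([
  {"xyz": [0, 0.008, -0.001], "spin": 0, "gripper": 0.47},
  {"xyz": [0, 0, 0], "spin": 0, "gripper": 0.25},
  {"xyz": [0, 0, 0], "spin": 0, "gripper": 0.1},
  {"xyz": [0, 0, 0], "spin": 0, "gripper": 0.05},
  {"xyz": [0, 0, 0], "spin": 0, "gripper": 0.05},
  {"xyz": [0, 0, 0], "spin": 0, "gripper": 0.05},
])

```text
time: 12.35
tool_pos: [0.6616, 0.0025, 0.1295]
eef_rot: [0.207, -0.678, 0.678, -0.193]
ft_force: [1.0, 0.8, -3.9]
finger_gap: 0.155
```

```bash
python3 go.py .661 .0025 .13 155.2
```

```text
t 12.35 pos [0.6616 0.0025 0.1295] tooly [-0.019 -0.006 -1.   ] zhead -57.1 j6 0.88 F [ 1.   0.8 -3.9] gap 0.155
shift tool [ 0.0005 -0.0005 -0.0004] len 0.001
spin deg 57.7 units 11.54
```

Request:
step_arm([
  {"xyz": [0, 0, 0], "spin": 0.9, "gripper": 0.05},
  {"xyz": [0, 0, 0], "spin": 0.9, "gripper": 0.05},
  {"xyz": [0, 0, 0], "spin": 0.9, "gripper": 0.05},
  {"xyz": [0, 0, 0], "spin": 0.9, "gripper": 0.05},
  {"xyz": [0, 0, 0], "spin": 0.9, "gripper": 0.05},
  {"xyz": [0, 0, 0], "spin": 0.9, "gripper": 0.05},
  {"xyz": [0, 0, 0], "spin": 0.9, "gripper": 0.05},
  {"xyz": [0, 0, 0], "spin": 0.8, "gripper": 0.05},
  {"xyz": [0, 0, 0], "spin": 0.5, "gripper": 0.05},
  {"xyz": [0, 0, 0], "spin": 0, "gripper": 0.05},
])

```text
time: 13.18
tool_pos: [0.6616, 0.0027, 0.1295]
eef_rot: [-0.036, -0.704, 0.708, 0.049]
ft_force: [-0.1, -0.8, -3.6]
finger_gap: 0.155
```

```bash
python3 go.py .661 .0025 .13 155.2
```

```text
t 13.18 pos [0.6616 0.0027 0.1295] tooly [-0.018 -0.004 -1.   ] zhead -96.9 j6 1.57 F [-0.1 -0.8 -3.6] gap 0.155
shift tool [ 0.0006 -0.0005  0.0003] len 0.001
spin deg 17.9 units 3.57
```

Request:
step_arm([
  {"xyz": [0, 0, 0], "spin": 0.8, "gripper": 0.05},
  {"xyz": [0, 0, 0], "spin": 0.8, "gripper": 0.05},
  {"xyz": [0, 0, 0], "spin": 0.7, "gripper": 0.05},
  {"xyz": [0, 0, 0], "spin": 0.5, "gripper": 0.05},
  {"xyz": [0, 0, 0], "spin": 0, "gripper": 0.05},
  {"xyz": [0, 0, 0], "spin": 0, "gripper": 0.05},
])

```text
time: 13.68
tool_pos: [0.6617, 0.0028, 0.1295]
eef_rot: [-0.124, -0.693, 0.697, 0.136]
ft_force: [0.2, -0.6, -3.8]
finger_gap: 0.154
```

```bash
python3 go.py .661 .0025 .13 155.2;python3 bars.py|grep ctr
```

```text
t 13.68 pos [0.6617 0.0028 0.1295] tooly [-0.018 -0.002 -1.   ] zhead -111.2 j6 1.82 F [ 0.2 -0.6 -3.8] gap 0.154
shift tool [ 0.0005 -0.0005  0.0006] len 0.001
spin deg 3.6 units 0.72
1402 ctr [661.9   1.4] z 0.1527 wh [38. 37.] long 158.3
```

Request:
step_arm([
  {"xyz": [0, 0, 0], "spin": 0.4, "gripper": 0.05},
  {"xyz": [0, 0, 0], "spin": 0.28, "gripper": 0.05},
  {"xyz": [0, 0, 0], "spin": 0, "gripper": 0.05},
  {"xyz": [0, 0, 0], "spin": 0, "gripper": 0.05},
])

```text
time: 14.07
tool_pos: [0.6618, 0.0029, 0.1295]
eef_rot: [-0.144, -0.689, 0.693, 0.156]
ft_force: [1.0, -1.5, -3.0]
finger_gap: 0.154
```

```bash
python3 go.py .661 .0025 .13 155.2;python3 bars.py|grep ctr
```

```text
t 14.07 pos [0.6618 0.0029 0.1295] tooly [-0.018 -0.002 -1.   ] zhead -114.5 j6 1.88 F [ 1.  -1.5 -3. ] gap 0.154
shift tool [ 0.0005 -0.0005  0.0006] len 0.001
spin deg 0.3 units 0.06
1412 ctr [661.7   1.4] z 0.1527 wh [38. 37.] long 155.1
```

Request:
step_arm([
  {"xyz": [0, 0, 0], "spin": 0, "gripper": 0.3},
  {"xyz": [0, 0, 0], "spin": 0, "gripper": 0.47},
  {"xyz": [0, 0, 0], "spin": 0, "gripper": 0.47},
  {"xyz": [0, -0.02, 0], "spin": 0, "gripper": 0.47},
  {"xyz": [0, -0.035, 0], "spin": 0, "gripper": 0.47},
  {"xyz": [0, -0.035, 0], "spin": 0, "gripper": 0.47},
  {"xyz": [0, -0.035, 0], "spin": 0, "gripper": 0.47},
  {"xyz": [-0.03, -0.01, 0], "spin": 0, "gripper": 0.47},
  {"xyz": [-0.03, 0, 0], "spin": 0, "gripper": 0.47},
  {"xyz": [0, 0, 0], "spin": 0, "gripper": 0.47},
])

```text
time: 14.95
tool_pos: [0.7204, -0.0203, 0.2763]
eef_rot: [-0.144, -0.689, 0.694, 0.151]
ft_force: [-0.1, -0.9, -0.4]
finger_gap: 0.469
```

```bash
python3 bars.py pics/d.png;python3 go.py .6605 .0025 .21 155.2
```

```text
244 ctr [662.2   1.3] z 0.1526 wh [13. 42.] long 155.8
line 54 [686.5  -9.8] sd [1.4 5.1] dir 154.1
line 70 [609.3  62.3] sd [1.5 8.4] dir 63.9
line 16 [616.1  22.9] sd [1.4 2. ] dir 146.2
line 75 [582.   3.] sd [1.7 7.6] dir 67.7
line 78 [563.3  46.7] sd [1.5 9.3] dir 155.4
t 15.0 pos [ 0.719  -0.0191  0.2771] tooly [-0.012 -0.003 -1.   ] zhead -114.1 j6 1.85 F [0.2 0.7 0.7] gap 0.472
shift tool [0.0616 0.0677 0.0037] len 0.092
spin deg 0.7 units 0.14
```

View pics/d.png

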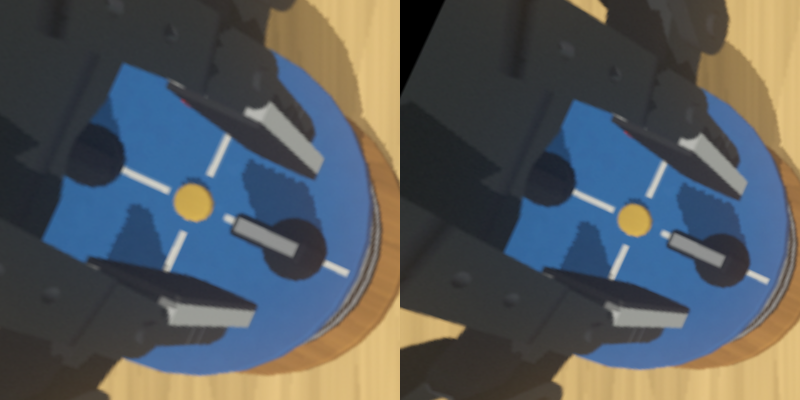

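Run:
```python
from bench import viewer
from h import *
from scipy.cluster.hierarchy import fcluster,linkage
o=[]
for n in("scene","side"):
    c=viewer.read_camera(n);W=c["world_to_cam"];P=world(c,W)
    k=P[(abs(P[...,2]-.152)<.004)&(np.hypot(P[...,0]-.597,P[...,1]-.035)<.11)][:,:2]
    l=fcluster(linkage(k),.012,'distance')
    for i in set(l):
        a=k[l==i]
        if len(a)<15: continue
        w,V=np.linalg.eigh(np.cov(a.T));print(n,len(a),np.round(a.mean(0)*1000),np.round(np.degrees(np.arctan2(V[1,1],V[0,1]))%180,1))
    o.append(cv2.resize(top(c,W,.152,(.597,.035)),(400,400)))
cv2.imwrite("pics/e.png",np.hstack(o))
```

```text
scene 154 [567. -29.] 64.3
scene 187 [532.  65.] 155.1
scene 236 [628. 101.] 64.8
scene 199 [662.   5.] 155.8
side 173 [626. 101.] 63.8
side 102 [659.   6.] 157.4
side 129 [566. -29.] 63.3
side 164 [530.  67.] 155.9
```

View pics/e.png

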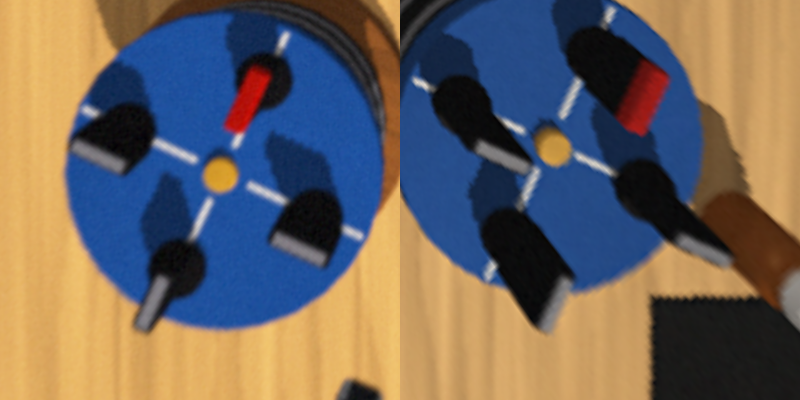

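All four bars lie along their lines and the gripper is clear, so I'm handing in.

```bash
python3 -c "
from bench import bot
print(bot.close_job())"
```

```text
the job is handed in; nothing more can be done
None
```

The three knobs were turned clockwise onto their white lines: the far one first, then the left, then the right. I released each one afterwards. The gripper stood open and clear of the lid when I handed the job in, about 15 s into the 51 s allowed.

- **Turns:** the far knob went about 52°, the left about 63° and the right about 58°. None was turned back.
- **Last check, scene camera:** the far bar read 64.3° against 64.8° for the red bar. The left read 155.1° and the right 155.8°, against their line at 155.2°.
- **Last check, side camera:** its readings were rougher: far 63.3° against red 63.8°, left 155.9°, right 157.4°. I put the 2° on the right knob down to noise. The wrist camera read that knob at 155.1° while gripped and 155.8° after release.
- **Forces:** wrist force readings at the end of each move stayed around 5 N or less.
- **Wrist-camera outliers:** two readings disagreed. One of the right knob (48.3°) caught only part of the bar, so I ignored it. In the other, the finished far and left bars read about 1.5° off, which the later checks did not show.

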